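# Show the carved tile to the inspection camera

## Task

Fold both flaps of the small carton well back, clearly past upright, lift out the carved tile with the rosette (the plain block stays in the carton) and hold it up to the inspection camera: rosette 140 mm straight in front of the lens, carved face square to the lens and right way up, so it leans back as the camera looks down. Disturb neither the camera nor the other things on the bench, and finish while still holding the tile there, steady in the air, touching nothing but the gripper.

Things in the scene. Friction and masses are not known exactly. Their poses are not given: they have to be found in the camera images.
- carton: small cardboard carton, fixed on the bench: 164 x 164 mm outside, rim 100 mm high, walls 4 mm, inner floor 4 mm above the bench. Origin: centre of its underside; z up. Two flaps are hinged along its -x rim (near the robot) and its +x rim (far); the end flaps (+y, -y) are already folded down flat outside
- flap_near (a joint): hinge of the near flap (rad): 0 flat across the mouth, 1.57 upright, 2.95 folded right back outward (limit). Hinge line along the carton's y at x -80, z 100 mm; flap 62 mm long, 160 wide, 4 thick. Starts ajar (0.7 to 1.1), its edge some 65 mm from the other's. Stiff crease: gives to a light push, stays where left; a tip pushing the edge straight outward may bind unless it rises with it
- flap_far (a joint): hinge of the far flap, the same mirrored: hinge line at x = +80 mm, z = 100 mm of the carton; same size, values and stiffness
- flap_near_edge (a point): middle of the free edge of the near flap
- flap_far_edge (a point): middle of the free edge of the far flap
- carved_stone: carved limestone tile standing in the carton, 34 mm thick (x), 54 wide (y), 80 tall, about 0.35 kg, plain sides (+y, -y). A round rosette 40 mm across stands out up to 7 mm from its +x face, which is turned roughly to the carton's +x side. Its top is 16 mm below the rim. Origin: centre of its underside; z up the tile, x out of the carved face
- rosette (a point): centre of the rosette on the carved face, 22 mm along x and 40 mm along z from the tile's origin
- blank: plain limestone block without carving, 44 x 60 mm, 70 mm tall, standing in the same carton in front of or behind the carved tile, at least 10 mm away. Origin: centre of its underside
- stand: stand of the inspection camera, does not move. Its 130 x 110 mm foot and 22 mm thick post (410 mm tall) stand 260 to 270 mm along its +x from its origin; the focus point lies above the bench 50 mm along its +x
- camera: inspection camera, a black box 80 mm wide, round lens in a white ring light 66 mm across, clamped to the post; lens 249 to 320 mm high. Origin: centre of the lens front. It looks along its own -x, towards the robot's side and 25 degrees downward; y is level, z its up direction. A tile presented properly has its x, y, z axes along the camera's
- lens (a point): centre of the front of the lens (the same point as the camera's origin)
- focus (a point): focus point in the air, 140 mm straight out from the lens (at -140 mm on the camera's x): the rosette's centre belongs here
- chisel: a mason's chisel, 260 mm long, lying on the bench. To be left alone; origin near the middle of its underside
- hammer: a mason's club hammer, 225 mm long, steel head 95 mm across, lying on the bench. To be left alone; origin near the middle of its underside
- mug: a white mug, 80 mm wide, 92 mm tall. To be left alone; origin near the middle of its underside
- pencil_pot: a round pot of pencils, 62 mm wide, 140 mm tall with the pencils. To be left alone; origin near the middle of its underside
- oil: a small amber bottle, 44 mm wide, 100 mm tall. To be left alone; origin near the middle of its underside
- rasp: a flat rasp with a wooden handle, 220 mm long, lying on the bench. To be left alone; origin near the middle of its underside
Not all that is in view belongs to the job. Leave any yellow look-alike of the carved_stone alone.

How it is judged (in metres and radians):
On the way, in this order (a step that is already met when the one before it is completed fails the run):
1. both flaps are folded back past upright (each beyond 1.75 rad, 100 degrees) (value of joint each of flap_near, flap_far above 1.75 rad), for 0.2 s.
2. the carved tile is held by the fingers and lifted clear of the carton (its underside above the rim) (contact force between carved_stone and the fingers above 1 N and height (world z) of carved_stone above 0.105 m and contact force between carved_stone and carton below 0.2 N and contact force between carved_stone and blank below 0.2 N and contact force between carved_stone and camera below 0.2 N and contact force between carved_stone and stand below 0.2 N), for 0.2 s.
At the end, for the whole second after the job is handed in: Tile held at rest by the fingers, underside above 105 mm, touching nothing else; rosette within 20 mm of the focus; its x and z axes within 0.18 rad of the camera's, face to the lens, right way up; both flaps beyond 1.75 rad; plain block still in the carton, upright within 0.3 rad (all of step 1 and all of step 2 and distance between rosette and focus below 0.02 m and angle between the x axis of carved_stone and the x axis of camera, either way round below 0.18 rad and angle between the z axis of carved_stone and the z axis of camera, either way round below 0.18 rad and x of lens in the frame of carved_stone above 0.08 m and z of lens in the frame of carved_stone above 0 m and angle between carved_stone's own z axis and vertical below 1 rad and linear speed of carved_stone below 0.03 m/s and angular speed of carved_stone below 0.2 rad/s and z of blank in the frame of carton below 0.02 m and horizontal distance between blank and carton below 0.085 m and angle between blank's own z axis and vertical below 0.3 rad); the arm keeps its last pose, push and grip.
It fails at once if the camera is pushed more than 15 mm (distance of lens from where it was at the start of the episode above 0.015 m).
It fails at once if something else on the bench is moved more than 30 mm (distance of any of chisel, hammer, mug, pencil_pot, oil, rasp from where it was at the start of the episode above 0.03 m).
It fails at once if the plain block is lifted out of the carton (height (world z) of blank above 0.06 m).
It also fails if it takes over 64 s, if anything falls off the work surface, if the arm or the gripper's body presses on something with over 40 N, if the wrist force passes 120 N, or if a joint passes its speed limit or range.

## Robot

A 6-joint arm with a two-finger parallel gripper is mounted at the origin on the work surface. World frame = base frame: x ahead of the robot, y to its left, z up, the work surface at z = 0. Lengths are in mm, angles in rad, forces in N, time in s.
With the tool pointing down it reaches from about 400 to 925 mm from the base axis. Payload 12.5 kg.
Tool frame: the origin (TCP) lies on the centre line of the jaws, within the pads' length; the fingertips stand 14 mm ahead of it and the grasp point (between the pads) lies 5 mm behind it; z points along the fingers, x is the direction in which the jaws open and shut, and the axes are right-handed (so a half turn about z gives the same grasp; the last joint's range is limited). The gripper opens to 95 mm and grips with 3 to 60 N. Pads are 20 mm wide; open, the fingers measure 119 mm over their backs; the gripper's body (75 mm by 180 mm) begins 59 mm behind the grasp point.
Start: joints at [1.109, 0.491, 1.559, -0, 1.092, -0.106], TCP at [217.697, 585.878, 228.661] pointing down, gripper open.
Joint ranges: [-3.1, 3.1], [-0.84, 2.19], [0.05, 2.79], [-1.13, 4.28], [0.06, 2.93], [-2.69, 2.69]. Speed limits (rad/s): [2.22, 2.22, 2.79, 3.14, 3.14, 3.14].

## Interface

Orientations are given as [roll, pitch, yaw] about the fixed x, y, z axes, in that order (R = Rz(yaw) Ry(pitch) Rx(roll)).
In Python, from cell import state, read_camera, job_done gives the robot as it stands.
- The arm moves only by the shell command python3 -m handwheel 'ROWS'. ROWS is JSON, a list of rows, each an object of numbers: "hand": the finger opening in m, from 0 to 0.0951; "x", "y", "z": the shift along the world's x, y, z in m; "spin": the turn about the world's z in units of 5 degrees (1.0 is 5 degrees). In form: [{"hand": .., "x": .., "y": .., "z": .., "spin": ..}, ...]. A call has 1 to 20 rows; each row is the pose to reach, as a shift and turn from the pose commanded when the call began; what a row does not reach only later rows make up. A row lasts 1/12 s, in which the tool goes at most 41.7 mm and 7.16 degrees, less where a joint would pass 70% of its speed; a pose out of reach is approached as far as the arm can. A call with a gripper value outside its range is refused whole. The fingers move at their own pace and stop on an object; the grip force is fixed at half the most. Time passes only in rows, so rows that repeat a pose let the fingers close. It gives the time, the measured TCP pose, the force and the opening at its end, in the units of the state.
- state(): the state, without advancing time (a new reading comes with each control period).
- read_camera(name): name is "scene" or "side" or "wrist"; returns a dict with "img" (384x512x3 uint8, red, green, blue), "fx", "fy", "cx", "cy" (pixels), "T" (4x4, takes a point from camera to world coordinates). Camera axes: x right, y down, z forward; pixel columns grow to the right and rows downward; lengths in mm; the calibration is good to about 2 mm. A picture is of the moment at which its call begins. There is no depth.
- job_done(): hands the job in, once; it reports no verdict.
The state is a dict: "t": time; "joints": joint angles; "qvel": joint speeds; "tau": joint torques, N m; "eef_pos": TCP position; "tcp_rot": TCP orientation; "ft_force": force on the tool from outside, world axes, zero at the start; "moment": the same for the moment, N m; "opening": opening from 0.0 (shut) to 1.0 (fully open).
Only numpy, scipy, OpenCV 4.12 (cv2) and the standard library are available. Lean on these libraries where they do the work, as an engineer would, in place of code of your own. Each camera call takes 0.05 s, during which the arm holds its last target. There are 200 camera calls.

## Working session

There is one attempt and no reset: what is moved stays moved. The work goes in short steps, Python scripts to look and compute and a shell command to move; the robot and the scene stay as the last step left them, time stands still between calls to the robot, and variables do not carry over. Pictures are saved under pics/ and viewed, about 8 in all and at most 12, crops included, and the job is handed in when it is done.

```bash
ls; mkdir -p pics; cat > h.py <<'E'
import numpy as np, cv2
from cell import state, read_camera
def cast(c,u,v,z=None):
    T=np.array(c["T"]);d=T[:3,:3]@np.array([(u-c["cx"])/c["fx"],(v-c["cy"])/c["fy"],1.]);o=T[:3,3]
    return o+d*(z-o[2])/d[2] if z is not None else (o,d/np.linalg.norm(d))
def proj(c,p):
    T=np.array(c["T"]);q=T[:3,:3].T@(np.array(p,float)-T[:3,3]);return np.array([c["fx"]*q[0]/q[2]+c["cx"],c["fy"]*q[1]/q[2]+c["cy"]])
def tri(c1,p1,c2,p2):
    o1,d1=cast(c1,*p1);o2,d2=cast(c2,*p2)
    s=np.linalg.lstsq(np.c_[d1,-d2],o2-o1,rcond=None)[0];a=o1+s[0]*d1;b=o2+s[1]*d2
    return (a+b)/2,np.linalg.norm(a-b)
def save(c,n,box=None,k=1):
    im=c["img"][:,:,::-1]
    if box: u0,v0,u1,v1=box;im=im[v0:v1,u0:u1]
    cv2.imwrite(f"pics/{n}.png",cv2.resize(im,None,fx=k,fy=k,interpolation=cv2.INTER_CUBIC))
E
python3 - <<'E'
from h import *
import pickle
print(state())
d={}
for n in("scene","side","wrist"):
    c=d[n]=read_camera(n);save(c,n+"0",None,1.5);print(n,np.array(c["T"]).round(2).tolist(),c["fx"],c["cx"],c["cy"])
pickle.dump(d,open("c0.pkl","wb"))
a=cv2.imread("pics/scene0.png");b=cv2.imread("pics/side0.png")
E
```

```text
pics
{'t': 0.0, 'joints': array([ 1.10942713e+00,  4.91547276e-01,  1.55947823e+00, -2.01419716e-05,
        1.09168263e+00, -1.05584568e-01]), 'qvel': array([-0.00059715,  0.00026121, -0.00241438, -0.00029861,  0.00017128,
        0.0004683 ]), 'tau': array([-1.38920070e-03, -6.12641287e+01, -2.58198363e+01,  6.91285031e-02,
        4.81819664e-02, -9.46741216e-05]), 'eef_pos': array([217.57081263, 585.65302614, 228.05945714]), 'tcp_rot': array([-3.14149286e+00,  1.11115128e-03,  1.21502105e+00]), 'ft_force': array([-0.10213779, -0.8206046 , -0.13896325]), 'moment': array([-4.52794556e-02,  1.29158043e-02,  1.63968407e-05]), 'opening': 0.9991203842786329}
scene [[0.96, 0.17, -0.2, 836.39], [0.26, -0.67, 0.69, -889.59], [-0.01, -0.72, -0.69, 1057.53], [0.0, 0.0, 0.0, 1.0]] 349.98191647752583 250.49159260859165 188.29927520695023
side [[1.0, -0.05, 0.09, 449.18], [-0.1, -0.6, 0.8, -1121.08], [0.01, -0.8, -0.6, 995.64], [0.0, 0.0, 0.0, 1.0]] 435.0330613082629 256.25618924079396 180.87679571927643
wrist [[0.35, 0.91, 0.25, 148.73], [0.94, -0.33, -0.09, 611.73], [-0.0, 0.26, -0.96, 385.24], [0.0, 0.0, 0.0, 1.0]] 297.0487075065734 258.7607324518833 190.66149331239777
```

View pics/scene0.png

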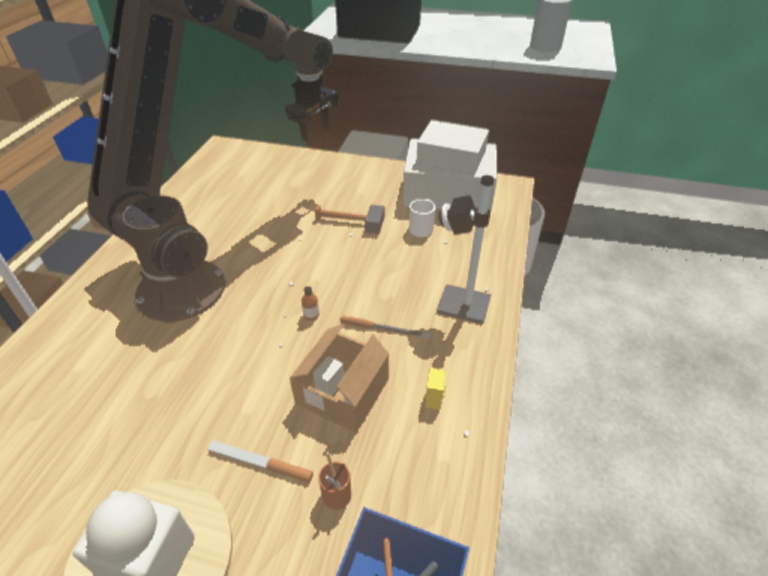

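View pics/side0.png

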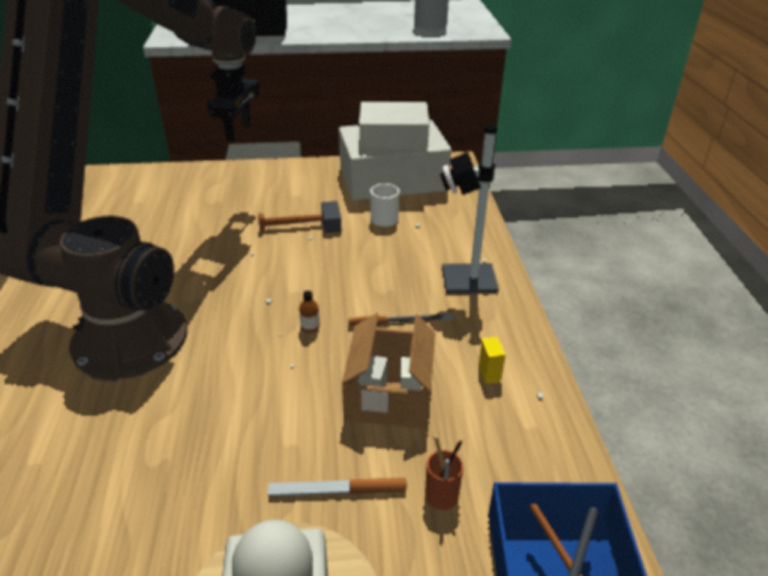

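```bash
python3 - <<'E'
from h import *
import pickle
d=pickle.load(open("c0.pkl","rb"))
k=6
def crop(n,b,kk):
    u0,v0,u1,v1=b;return cv2.resize(d[n]["img"][v0:v1,u0:u1,::-1],None,fx=kk,fy=kk,interpolation=cv2.INTER_CUBIC)
A=crop("side",(225,205,293,288),5);B=crop("scene",(190,212,265,295),5)
C=crop("side",(290,80,340,200),3); D=crop("scene",(285,110,335,215),3)
H=600
def pad(x): return cv2.copyMakeBorder(x,0,H-x.shape[0],0,0,cv2.BORDER_CONSTANT)
E=np.vstack([np.hstack([A,B])])
bot=np.hstack([crop("side",(285,75,340,105),5),crop("scene",(285,115,340,160),5)[:150]])
E=np.vstack([E,np.hstack([bot,np.zeros((150,max(0,E.shape[1]-bot.shape[1]),3),np.uint8)])[:,:E.shape[1]]])
print(E.shape);cv2.imwrite("pics/crop1.png",E)
E
```

```text
(565, 715, 3)
```

View pics/crop1.png

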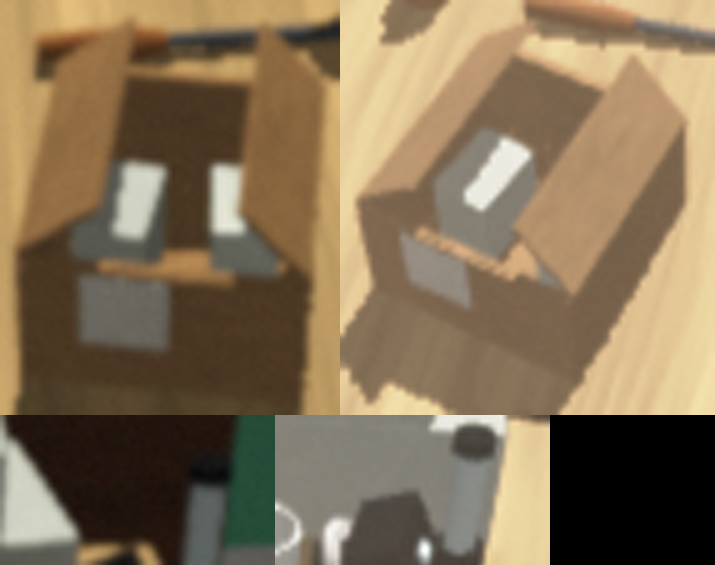

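```bash
python3 - <<'E'
from h import *
import pickle
d=pickle.load(open("c0.pkl","rb"));S,D=d["scene"],d["side"]
P=lambda c,u,v,z:print(np.round(cast(c,u,v,z),0))
print("side near-y,far-y");P(D,229,254,100);P(D,287,260.6,100)
print("scene near-y, far-y, far+y");P(S,194,252,100);P(S,236.4,270.6,100);P(S,259,236.4,100)
print("side bottom");P(D,285,287,0)
for n,a,b in [("near-y",(194,252),(229,254)),("far-y",(236.4,270.6),(287,260.6)),("far+y",(259,236.4),(289.4,222)),
 ("farEdge-y",(225.4,258.2),(273.6,248)),("farEdge+y",(248.4,223.4),(277.6,209.4)),("nearEdge+y",(226,217.4),(251.6,209)),
 ("posttop",(487/1.5,180/1.5),(490/1.5,130/1.5))]:
    p,e=tri(S,a,D,b);print(n,p.round(0),round(e,1))
print("foot scene");[P(S,u/1.5,v/1.5,8) for u,v in[(455,287),(490,295),(483,321),(438,312)]]
print("foot side");[P(D,u/1.5,v/1.5,8) for u,v in[(442,266),(495,266),(497,291),(446,291)]]
# white ring blobs near
def crop(c,b,k):
    u0,v0,u1,v1=b;return cv2.resize(c["img"][v0:v1,u0:u1,::-1],None,fx=k,fy=k,interpolation=cv2.INTER_CUBIC)
cv2.imwrite("pics/crop2.png",np.hstack([crop(D,(285,95,335,135),7),crop(S,(285,120,335,160),7)]))
E
```

```text
side near-y,far-y
[ 467. -267.  100.]
[ 625. -306.  100.]
scene near-y, far-y, far+y
[ 461. -273.  100.]
[ 619. -305.  100.]
[ 654. -154.  100.]
side bottom
[ 623. -316.    0.]
near-y [ 467. -281.  114.] 0.7
far-y [ 622. -313.  110.] 3.8
far+y [ 655. -158.  106.] 0.8
farEdge-y [ 585. -304.  152.] 2.3
farEdge+y [ 617. -153.  156.] 1.4
nearEdge+y [ 539. -156.  166.] 2.4
posttop [805. 140. 408.] 4.4
foot scene
[760. 201.   8.]
[860. 194.   8.]
[853.  91.   8.]
[731.  93.   8.]
foot side
[738. 197.   8.]
[874. 186.   8.]
[854.  85.   8.]
[731.  95.   8.]
```

View pics/crop2.png

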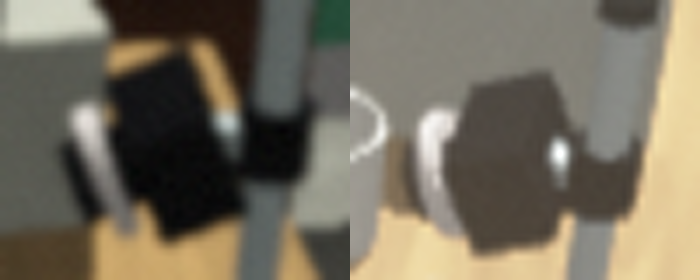

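```bash
python3 - <<'E'
from h import *
import pickle
d=pickle.load(open("c0.pkl","rb"));S,D=d["scene"],d["side"]
p,e=tri(S,(297.6,144.6),D,(299.7,119));print("lens",p,e)
q,e=tri(S,(285+(605-350)/7,120+185/7),D,(285+278/7,95+145/7));print("clamp",q,e)
v=q-p;print("yaw deg",np.degrees(np.arctan2(v[1],v[0])),np.hypot(*v[:2]))
E
```

```text
lens [724.22420323 129.51981662 299.42788591] 2.5406132088387667
clamp [807.99726889 130.49338726 306.93462487] 1.4436175715309723
yaw deg 0.6658342631473573 83.77872265473914
```

```bash
python3 -m handwheel '[{"hand":0,"x":0.22,"y":-0.39,"z":0.06,"spin":1.6},{"hand":0,"x":0.22,"y":-0.39,"z":0.06,"spin":1.6},{"hand":0,"x":0.22,"y":-0.39,"z":0.06,"spin":1.6},{"hand":0,"x":0.22,"y":-0.39,"z":0.06,"spin":1.6},{"hand":0,"x":0.22,"y":-0.39,"z":0.06,"spin":1.6},{"hand":0,"x":0.22,"y":-0.39,"z":0.06,"spin":1.6},{"hand":0,"x":0.22,"y":-0.39,"z":0.06,"spin":1.6},{"hand":0,"x":0.22,"y":-0.39,"z":0.06,"spin":1.6},{"hand":0,"x":0.22,"y":-0.39,"z":0.06,"spin":1.6},{"hand":0,"x":0.22,"y":-0.39,"z":0.06,"spin":1.6},{"hand":0,"x":0.22,"y":-0.39,"z":0.06,"spin":1.6},{"hand":0,"x":0.22,"y":-0.39,"z":0.06,"spin":1.6},{"hand":0,"x":0.22,"y":-0.39,"z":0.06,"spin":1.6}]'
python3 -m handwheel '[{"hand":0,"x":0.12,"y":-0.408,"z":-0.02},{"hand":0,"x":0.12,"y":-0.408,"z":-0.02},{"hand":0,"x":0.12,"y":-0.408,"z":-0.02},{"hand":0,"x":0.12,"y":-0.408,"z":-0.02},{"hand":0,"x":0.12,"y":-0.408,"z":-0.02},{"hand":0,"x":0.12,"y":-0.408,"z":-0.02},{"hand":0,"x":0.12,"y":-0.408,"z":-0.02},{"hand":0,"x":0.12,"y":-0.408,"z":-0.02},{"hand":0,"x":0.12,"y":-0.408,"z":-0.02},{"hand":0,"x":0.12,"y":-0.408,"z":-0.02},{"hand":0,"x":0.12,"y":-0.408,"z":-0.02},{"hand":0,"x":0.12,"y":-0.408,"z":-0.02},{"hand":0,"x":0.12,"y":-0.408,"z":-0.02},{"hand":0,"x":0.12,"y":-0.408,"z":-0.02}]'
python3 - <<'E'
from h import *
import pickle
c=read_camera("wrist");pickle.dump(c,open("w1.pkl","wb"));save(c,"w1",None,1.5)
print(np.array(c["T"]).round(2).tolist(),state()["t"])
E
```

```text
t: 1.23
eef_pos: [438.3, 194.5, 288.7]
tcp_rot: [3.142, -0.0, 1.351]
ft_force: [-0.1, -0.2, 0.6]
opening: 0.144
[[0.22, 0.94, 0.26, 366.51], [0.98, -0.21, -0.06, 210.79], [0.0, 0.26, -0.96, 445.77], [0.0, 0.0, 0.0, 1.0]] 1.2833invalid input
```

View pics/w1.png

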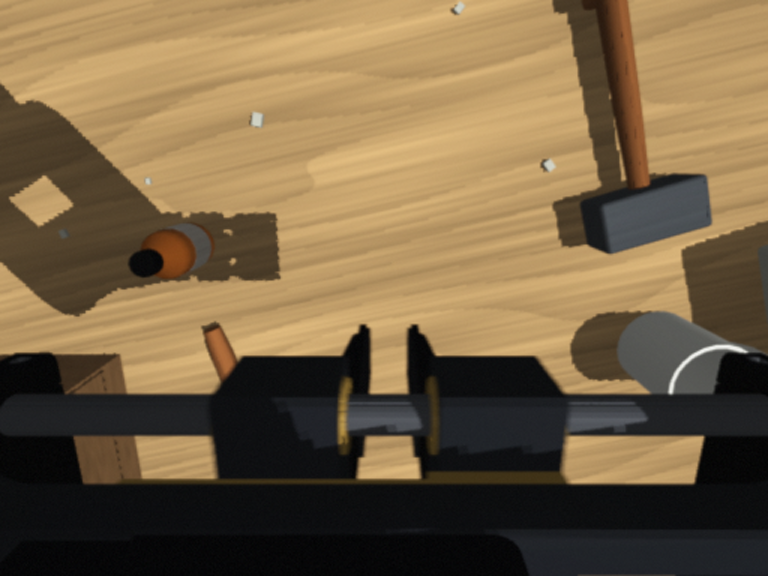

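```bash
python3 -m handwheel '[{"hand":0,"x":0.2,"y":-0.424,"z":0.02,"spin":0},{"hand":0,"x":0.2,"y":-0.424,"z":0.02,"spin":0},{"hand":0,"x":0.2,"y":-0.424,"z":0.02,"spin":0},{"hand":0,"x":0.2,"y":-0.424,"z":0.02,"spin":0},{"hand":0,"x":0.2,"y":-0.424,"z":0.02,"spin":0},{"hand":0,"x":0.2,"y":-0.424,"z":0.02,"spin":0},{"hand":0,"x":0.2,"y":-0.424,"z":0.02,"spin":0},{"hand":0,"x":0.2,"y":-0.424,"z":0.02,"spin":0},{"hand":0,"x":0.2,"y":-0.424,"z":0.02,"spin":0},{"hand":0,"x":0.2,"y":-0.424,"z":0.02,"spin":0},{"hand":0,"x":0.2,"y":-0.424,"z":0.02,"spin":0},{"hand":0,"x":0.2,"y":-0.424,"z":0.02,"spin":0},{"hand":0,"x":0.2,"y":-0.424,"z":0.02,"spin":0},{"hand":0,"x":0.2,"y":-0.424,"z":0.02,"spin":0}]'
python3 - <<'E'
from h import *
import pickle
c=read_camera("wrist");pickle.dump(c,open("w2.pkl","wb"));save(c,"w2",None,1.5)
print(np.array(c["T"]).round(2).tolist(),state()["t"])
E
```

```text
t: 2.45
eef_pos: [637.8, -226.5, 307.7]
tcp_rot: [-3.14, -0.001, 1.355]
ft_force: [0.0, 0.7, -0.7]
opening: 0.002
[[0.21, 0.94, 0.26, 566.15], [0.98, -0.2, -0.05, -210.75], [0.0, 0.26, -0.97, 464.93], [0.0, 0.0, 0.0, 1.0]] 2.5
```

View pics/w2.png

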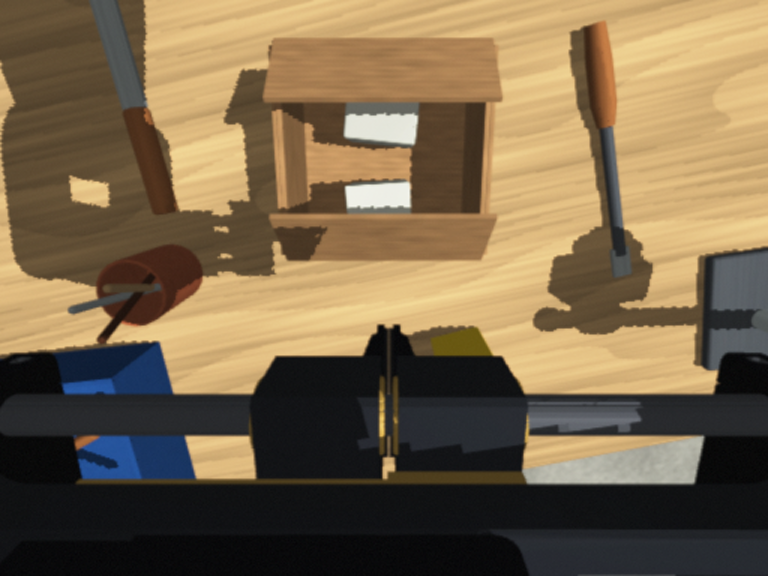

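```bash
python3 - <<'E'
from h import *
import pickle
c=pickle.load(open("w2.pkl","rb"))
H=[cast(c,u/1.5,v/1.5,100) for u,v in[(273,39),(496,39),(282,259),(487,259)]]
for p in H:print(p.round(0))
m=np.mean(H,0);print("centre",m, "yaw(ey-90)",[np.degrees(np.arctan2(*(b-a)[[1,0]]))-90 for a,b in((H[0],H[1]),(H[2],H[3]))])
y=np.radians(-12.4);R=np.array([[np.cos(y),-np.sin(y)],[np.sin(y),np.cos(y)]])
for nm,(u,v),z in[("nearedge",(382,101),150),("faredge",(383,214),150),("blankL",(344,137),74),("blankR",(417,145),74),("carvL",(346,186),84),("carvR",(410,181),84)]:
    p=cast(c,u/1.5,v/1.5,z);print(nm,p.round(0),(R.T@(p[:2]-m[:2])).round(0))
E
```

```text
[ 460. -274.  100.]
[ 495. -114.  100.]
[ 621. -313.  100.]
[ 657. -146.  100.]
centre [ 558.37460473 -211.635245    100.        ] yaw(ey-90) [np.float64(-12.228813589070981), np.float64(-12.252028255567126)]
nearedge [ 525. -206.  150.] [-34.  -1.]
faredge [ 598. -221.  150.] [40. -1.]
blankL [ 536. -241.   74.] [-15. -34.]
blankR [ 555. -183.   74.] [-9. 27.]
carvL [ 575. -248.   84.] [ 24. -32.]
carvR [ 582. -195.   84.] [20. 21.]
```

```bash
python3 -m handwheel '[{"hand":0,"x":-0.038,"y":0.008,"z":-0.02,"spin":0},{"hand":0,"x":-0.077,"y":0.016,"z":-0.04,"spin":0},{"hand":0,"x":-0.077,"y":0.016,"z":-0.075,"spin":0},{"hand":0,"x":-0.077,"y":0.016,"z":-0.11,"spin":0},{"hand":0,"x":-0.077,"y":0.016,"z":-0.14,"spin":0},{"hand":0,"x":-0.077,"y":0.016,"z":-0.165,"spin":0},{"hand":0,"x":-0.077,"y":0.016,"z":-0.165,"spin":0},{"hand":0,"x":-0.077,"y":0.016,"z":-0.165,"spin":0}]'
python3 -m handwheel '[{"hand":0,"x":-0.015,"y":0.003,"z":0,"spin":0},{"hand":0,"x":-0.029,"y":0.006,"z":0,"spin":0},{"hand":0,"x":-0.039,"y":0.009,"z":0.007,"spin":0},{"hand":0,"x":-0.048,"y":0.010,"z":0.013,"spin":0},{"hand":0,"x":-0.058,"y":0.013,"z":0.017,"spin":0},{"hand":0,"x":-0.068,"y":0.015,"z":0.018,"spin":0},{"hand":0,"x":-0.080,"y":0.017,"z":0.018,"spin":0},{"hand":0,"x":-0.093,"y":0.020,"z":0.015,"spin":0},{"hand":0,"x":-0.105,"y":0.023,"z":0.008,"spin":0},{"hand":0,"x":-0.115,"y":0.025,"z":0,"spin":0},{"hand":0,"x":-0.117,"y":0.0255,"z":-0.003,"spin":0},{"hand":0,"x":-0.117,"y":0.0255,"z":-0.003,"spin":0},{"hand":0,"x":-0.117,"y":0.0255,"z":0.03,"spin":0},{"hand":0,"x":-0.09,"y":0.02,"z":0.06,"spin":0},{"hand":0,"x":-0.05,"y":0.01,"z":0.06,"spin":0},{"hand":0,"x":0.004,"y":-0.001,"z":0.06,"spin":0},{"hand":0,"x":0.004,"y":-0.001,"z":0.03,"spin":0},{"hand":0,"x":0.004,"y":-0.001,"z":0.0,"spin":0},{"hand":0,"x":0.004,"y":-0.001,"z":0.0,"spin":0}]'
python3 -c "
from h import *
c=read_camera('side');save(c,'s2',(200,190,330,290),4)"
```

```text
t: 3.17
eef_pos: [560.5, -210.4, 143.9]
tcp_rot: [-3.14, -0.001, 1.356]
ft_force: [-0.1, 0.4, 1.3]
opening: 0.006
t: 4.75
eef_pos: [563.7, -212.2, 139.0]
tcp_rot: [-3.135, -0.002, 1.355]
ft_force: [-0.4, -0.4, -1.8]
opening: 0.002
```

View pics/s2.png

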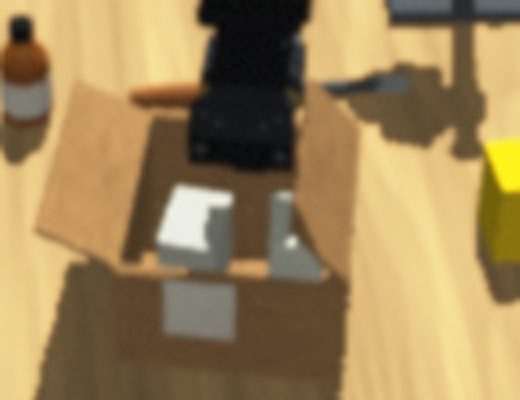

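```bash
python3 -m handwheel '[{"hand":0,"x":0.013,"y":-0.003,"z":0,"spin":0},{"hand":0,"x":0.025,"y":-0.005,"z":0.002,"spin":0},{"hand":0,"x":0.034,"y":-0.007,"z":0.008,"spin":0},{"hand":0,"x":0.043,"y":-0.009,"z":0.014,"spin":0},{"hand":0,"x":0.053,"y":-0.012,"z":0.018,"spin":0},{"hand":0,"x":0.063,"y":-0.014,"z":0.019,"spin":0},{"hand":0,"x":0.075,"y":-0.016,"z":0.019,"spin":0},{"hand":0,"x":0.088,"y":-0.019,"z":0.015,"spin":0},{"hand":0,"x":0.100,"y":-0.022,"z":0.008,"spin":0},{"hand":0,"x":0.110,"y":-0.024,"z":0,"spin":0},{"hand":0,"x":0.113,"y":-0.0245,"z":-0.003,"spin":0},{"hand":0,"x":0.113,"y":-0.0245,"z":-0.003,"spin":0},{"hand":0,"x":0.113,"y":-0.0245,"z":0.03,"spin":0},{"hand":0,"x":0.11,"y":-0.023,"z":0.065,"spin":0},{"hand":0.0951,"x":0.11,"y":-0.023,"z":0.1,"spin":0.8},{"hand":0.0951,"x":0.11,"y":-0.023,"z":0.13,"spin":0.8},{"hand":0.0951,"x":0.11,"y":-0.023,"z":0.13,"spin":0.8},{"hand":0.0951,"x":0.11,"y":-0.023,"z":0.13,"spin":0.8}]'
python3 -c "
from h import *
import pickle
c=read_camera('wrist');pickle.dump(c,open('w3.pkl','wb'));save(c,'w3',(130,0,380,240),3)"
```

```text
t: 6.3
eef_pos: [674.5, -236.1, 276.4]
tcp_rot: [3.138, 0.001, 1.424]
ft_force: [0.3, 0.1, -0.0]
opening: 0.228
```

View pics/w3.png

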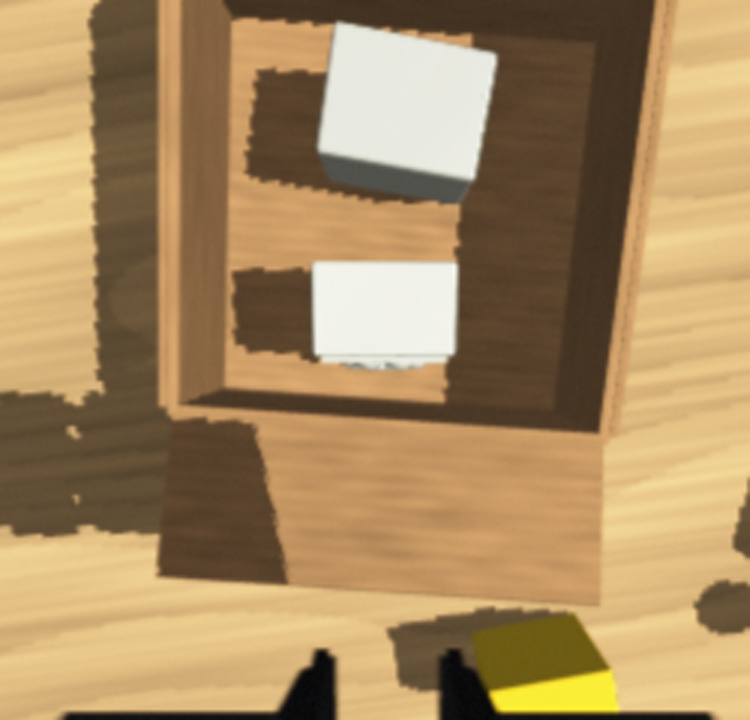

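```bash
python3 - <<'E'
from h import *
import pickle
c=pickle.load(open("w3.pkl","rb"))
H=[cast(c,130+u/3,v/3,84) for u,v in[(312,262),(457,262),(455,355),(313,355)]]
for p in H:print(p.round(1))
print(np.mean(H,0),np.linalg.norm(H[1]-H[0]),np.linalg.norm(H[2]-H[1]),[np.degrees(np.arctan2(*(b-a)[[1,0]])) for a,b in((H[0],H[1]),(H[3],H[2]))],state()["tcp_rot"],state()["eef_pos"])
E
```

```text
[ 574.5 -249.2   84. ]
[ 582.3 -196.    84. ]
[ 615.5 -200.9   84. ]
[ 607.7 -254.4   84. ]
[ 594.98435077 -225.12529601   84.        ] 53.78889652091045 33.533003248524906 [np.float64(81.69206178061947), np.float64(81.69698544377353)] [3.14093271e+00 7.88710108e-05 1.42420145e+00] [ 674.13439892 -235.92276152  274.3545696 ]
```

```bash
python3 -m handwheel '[{"hand":0.0951,"x":-0.04,"y":0.005,"z":0,"spin":0},{"hand":0.0951,"x":-0.079,"y":0.011,"z":-0.02,"spin":0},{"hand":0.0951,"x":-0.079,"y":0.011,"z":-0.06,"spin":0},{"hand":0.0951,"x":-0.079,"y":0.011,"z":-0.09,"spin":0},{"hand":0.0951,"x":-0.079,"y":0.011,"z":-0.12,"spin":0},{"hand":0.0951,"x":-0.079,"y":0.011,"z":-0.15,"spin":0},{"hand":0.0951,"x":-0.079,"y":0.011,"z":-0.18,"spin":0},{"hand":0.0951,"x":-0.079,"y":0.011,"z":-0.209,"spin":0},{"hand":0.0951,"x":-0.079,"y":0.011,"z":-0.209,"spin":0},{"hand":0.0951,"x":-0.079,"y":0.011,"z":-0.209,"spin":0},{"hand":0,"x":-0.079,"y":0.011,"z":-0.209,"spin":0},{"hand":0,"x":-0.079,"y":0.011,"z":-0.209,"spin":0},{"hand":0,"x":-0.079,"y":0.011,"z":-0.209,"spin":0},{"hand":0,"x":-0.079,"y":0.011,"z":-0.209,"spin":0},{"hand":0,"x":-0.079,"y":0.011,"z":-0.209,"spin":0},{"hand":0,"x":-0.079,"y":0.011,"z":-0.209,"spin":0},{"hand":0,"x":-0.079,"y":0.011,"z":-0.209,"spin":0},{"hand":0,"x":-0.079,"y":0.011,"z":-0.209,"spin":0},{"hand":0,"x":-0.079,"y":0.011,"z":-0.209,"spin":0},{"hand":0,"x":-0.079,"y":0.011,"z":-0.209,"spin":0}]'
```

```text
t: 8.02
eef_pos: [595.8, -225.3, 65.0]
tcp_rot: [3.141, 0.0, 1.424]
ft_force: [-0.1, -0.2, 4.9]
opening: 0.568
```

```bash
python3 -m handwheel '[{"hand":0,"x":0,"y":0,"z":0.03,"spin":0},{"hand":0,"x":0,"y":0,"z":0.06,"spin":0},{"hand":0,"x":0,"y":0,"z":0.09,"spin":0},{"hand":0,"x":0,"y":0,"z":0.12,"spin":0},{"hand":0,"x":0,"y":0,"z":0.125,"spin":0},{"hand":0,"x":0,"y":0,"z":0.125,"spin":0},{"hand":0,"x":0,"y":0,"z":0.125,"spin":0},{"hand":0,"x":0,"y":0,"z":0.125,"spin":0},{"hand":0,"x":0,"y":0,"z":0.125,"spin":0},{"hand":0,"x":-0.03,"y":0.006,"z":0.11,"spin":-0.8},{"hand":0,"x":-0.06,"y":0.013,"z":0.09,"spin":-0.8},{"hand":0,"x":-0.078,"y":0.017,"z":0.082,"spin":-0.8},{"hand":0,"x":-0.084,"y":0.018,"z":0.082,"spin":-0.8},{"hand":0,"x":-0.084,"y":0.018,"z":0.082,"spin":-0.8}]'
python3 -m handwheel '[{"hand":0,"x":-0.005,"y":0.001,"z":0,"spin":0},{"hand":0,"x":-0.010,"y":0.002,"z":0,"spin":0},{"hand":0,"x":-0.015,"y":0.003,"z":0,"spin":0},{"hand":0,"x":-0.020,"y":0.004,"z":0,"spin":0},{"hand":0,"x":-0.020,"y":0.004,"z":0,"spin":0}]'
```

```text
t: 9.18
eef_pos: [510.7, -206.9, 146.0]
tcp_rot: [-3.14, -0.001, 1.354]
ft_force: [0.9, -1.0, -2.7]
opening: 0.566
t: 9.6
eef_pos: [493.3, -203.6, 147.8]
tcp_rot: [3.136, 0.001, 1.354]
ft_force: [6.1, 0.5, -1.9]
opening: 0.573
```

```bash
python3 -m handwheel '[{"hand":0,"x":-0.005,"y":0.001,"z":0,"spin":0},{"hand":0,"x":-0.010,"y":0.002,"z":0,"spin":0},{"hand":0,"x":-0.013,"y":0.003,"z":0,"spin":0},{"hand":0,"x":-0.0165,"y":0.0035,"z":0,"spin":0},{"hand":0,"x":-0.0165,"y":0.0035,"z":0,"spin":0}]'
python3 -c "
from h import *
import pickle
d={n:read_camera(n) for n in('side','scene')};pickle.dump(d,open('c4.pkl','wb'))
f=lambda c,b,k:cv2.resize(c['img'][b[1]:b[3],b[0]:b[2],::-1],None,fx=k,fy=k,interpolation=cv2.INTER_CUBIC)
cv2.imwrite('pics/t4.png',np.hstack([f(d['side'],(190,170,310,290),4),f(d['scene'],(170,190,250,310),4)]))"
```

```text
t: 10.02
eef_pos: [477.2, -200.3, 148.1]
tcp_rot: [3.135, 0.001, 1.354]
ft_force: [6.1, 1.4, 3.0]
opening: 0.563
```

View pics/t4.png

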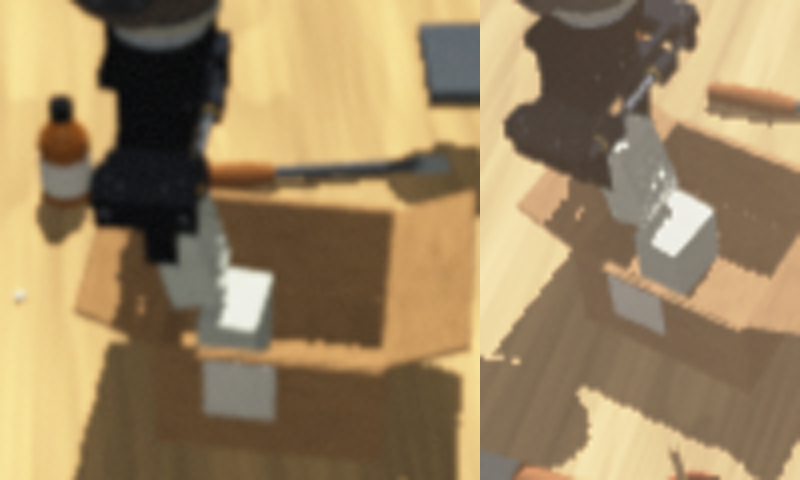

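```bash
python3 -m handwheel '[{"hand":0,"x":0.003,"y":0,"z":0.01,"spin":0},{"hand":0,"x":0.01,"y":0,"z":0.03,"spin":0},{"hand":0,"x":0.02,"y":0,"z":0.06,"spin":0},{"hand":0,"x":0.03,"y":0.01,"z":0.09,"spin":0},{"hand":0,"x":0.04,"y":0.02,"z":0.12,"spin":0},{"hand":0,"x":0.05,"y":0.03,"z":0.15,"spin":0},{"hand":0,"x":0.06,"y":0.04,"z":0.18,"spin":0},{"hand":0,"x":0.075,"y":0.055,"z":0.205,"spin":0.3},{"hand":0,"x":0.095,"y":0.075,"z":0.22,"spin":0.6},{"hand":0,"x":0.115,"y":0.095,"z":0.235,"spin":0.9},{"hand":0,"x":0.135,"y":0.115,"z":0.245,"spin":1.2},{"hand":0,"x":0.155,"y":0.135,"z":0.253,"spin":1.5},{"hand":0,"x":0.175,"y":0.155,"z":0.253,"spin":1.7},{"hand":0,"x":0.195,"y":0.175,"z":0.253,"spin":1.7},{"hand":0,"x":0.215,"y":0.195,"z":0.253,"spin":1.7},{"hand":0,"x":0.23,"y":0.21,"z":0.253,"spin":1.7},{"hand":0,"x":0.238,"y":0.217,"z":0.253,"spin":1.7},{"hand":0,"x":0.243,"y":0.22,"z":0.253,"spin":1.7},{"hand":0,"x":0.243,"y":0.22,"z":0.253,"spin":1.7},{"hand":0,"x":0.243,"y":0.22,"z":0.253,"spin":1.7}]'
python3 -c "
from h import *
import pickle
d={n:read_camera(n) for n in('wrist','side','scene')};pickle.dump(d,open('c5.pkl','wb'))
save(d['wrist'],'w5',None,1.5)"
```

```text
t: 11.78
eef_pos: [718.0, 20.0, 399.5]
tcp_rot: [-3.141, 0.0, 1.503]
ft_force: [0.2, 0.1, -3.3]
opening: 0.565
```

View pics/w5.png

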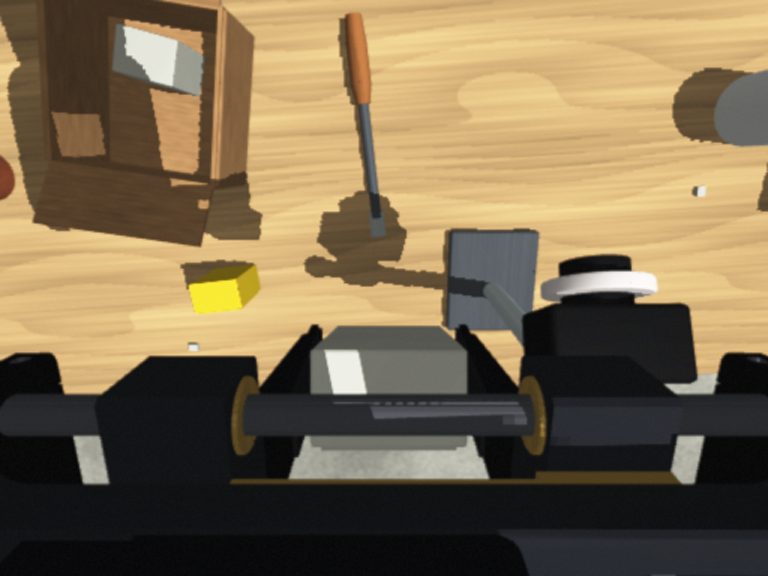

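```bash
python3 - <<'E'
from h import *
import pickle
from scipy.optimize import brentq
d=pickle.load(open("c5.pkl","rb"));c=d["wrist"]
def level(a,b,L):
    f=lambda z:np.linalg.norm(cast(c,*a,z)-cast(c,*b,z))-L
    z=brentq(f,100,450);A,B=cast(c,*a,z),cast(c,*b,z);return (A+B)/2,np.degrees(np.arctan2(*(B-A)[[1,0]]))-90
q=lambda u,v:(u/1.5,v/1.5)
print("ring",level(q(541,290),q(657,282),66))
for z in(290,300,310):
    print(z,"ring mid",cast(c,*q(599,286),z).round(0),"barrel",cast(c,*q(595,267),z).round(0))
A,B=cast(c,*q(526,311),340),cast(c,*q(690,304),340);print("box front",A,B,np.degrees(np.arctan2(*(B-A)[[1,0]]))-90)
A,B=cast(c,*q(446,231),8),cast(c,*q(447,324),8);print("foot -y edge yaw",A,B,np.degrees(np.arctan2(*(B-A)[[1,0]])))
A,B=cast(c,*q(446,231),8),cast(c,*q(538,231),8);print("foot -x edge yaw",A,B,np.degrees(np.arctan2(*(B-A)[[1,0]]))-90)
d0=pickle.load(open("c0.pkl","rb"))
# ring seen by wrist vs scene/side originals
print("tri side",tri(c,q(599,286),d0["side"],(299.7,119)));print("tri scene",tri(c,q(599,286),d0["scene"],(297.6,144.6)))
f=lambda c,b,k:cv2.resize(c['img'][b[1]:b[3],b[0]:b[2],::-1],None,fx=k,fy=k,interpolation=cv2.INTER_CUBIC)
cv2.imwrite('pics/t5.png',np.hstack([f(d['side'],(250,70,340,160),5),f(d['scene'],(270,90,330,180),5)]))
E
```

```text
ring (array([719.35987957, 141.15616242, 310.42106291]), np.float64(0.3320270515255288))
290 ring mid [726. 151. 290.] barrel [713. 148. 290.]
300 ring mid [723. 146. 300.] barrel [711. 143. 300.]
310 ring mid [719. 141. 310.] barrel [708. 139. 310.]
box front [721.24542524  90.79560422 340.        ] [723.00631952 174.09291317 340.        ] -1.211044950553088
foot -y edge yaw [727.86533488  91.26282238   8.        ] [849.74854016  88.64800849   8.        ] -1.2290029717254305
foot -x edge yaw [727.86533488  91.26282238   8.        ] [735.37651678 204.58759692   8.        ] -3.7920259067189903
tri side (array([728.78667454, 153.60481763, 284.35387833]), np.float64(2.9100380902809246))
tri scene (array([723.77964108, 150.37765159, 287.42009136]), np.float64(5.495348779830547))
```

```bash
python3 -m handwheel '[{"hand":0,"x":-0.02,"y":0,"z":0,"spin":0},{"hand":0,"x":-0.05,"y":0,"z":0,"spin":0.2},{"hand":0,"x":-0.08,"y":0,"z":-0.01,"spin":0.4},{"hand":0,"x":-0.11,"y":0,"z":-0.03,"spin":0.4},{"hand":0,"x":-0.14,"y":0.01,"z":-0.05,"spin":0.4},{"hand":0,"x":-0.16,"y":0.03,"z":-0.07,"spin":0.4},{"hand":0,"x":-0.1645,"y":0.05,"z":-0.09,"spin":0.4},{"hand":0,"x":-0.1645,"y":0.07,"z":-0.11,"spin":0.4},{"hand":0,"x":-0.1645,"y":0.09,"z":-0.13,"spin":0.4},{"hand":0,"x":-0.1645,"y":0.11,"z":-0.145,"spin":0.4},{"hand":0,"x":-0.1645,"y":0.125,"z":-0.155,"spin":0.4},{"hand":0,"x":-0.1645,"y":0.13,"z":-0.16,"spin":0.4},{"hand":0,"x":-0.1645,"y":0.1325,"z":-0.16,"spin":0.4},{"hand":0,"x":-0.1645,"y":0.1325,"z":-0.16,"spin":0.4},{"hand":0,"x":-0.1645,"y":0.1325,"z":-0.16,"spin":0.4},{"hand":0,"x":-0.1645,"y":0.1325,"z":-0.16,"spin":0.4}]'
python3 -c "
from h import *
import pickle
d={n:read_camera(n) for n in('wrist','side','scene')};pickle.dump(d,open('c6.pkl','wb'))
for n in d:print(n,proj(d[n],(585,151,231)),proj(d[n],(554,152,245)),proj(d[n],(712,147,290)))
f=lambda c,b,k:cv2.resize(c['img'][b[1]:b[3],b[0]:b[2],::-1],None,fx=k,fy=k,interpolation=cv2.INTER_CUBIC)
cv2.imwrite('pics/t6.png',np.vstack([f(d['side'],(225,85,335,155),7)[:,:770],f(d['scene'],(225,115,335,165),7)])[:,:800][::1,:]) 
print(cv2.imread('pics/t6.png').shape)"
```

```text
t: 13.27
eef_pos: [554.0, 152.1, 240.6]
tcp_rot: [3.14, -0.0, 1.537]
ft_force: [0.1, 0.2, -3.6]
opening: 0.571
wrist [258.18187765 280.76648523] [258.12172654 245.74742908] [258.28455937 542.31010672]
side [256.68087166 134.97330529] [247.5810238  131.63515867] [294.79082624 118.76143067]
scene [261.25160491 150.62565629] [253.49845664 146.32328772] [294.97293942 143.72696631]
(840, 770, 3)
```

```bash
python3 -c "
from h import *
import pickle
d=pickle.load(open('c6.pkl','rb'))
f=lambda c,b,k:cv2.resize(c['img'][b[1]:b[3],b[0]:b[2],::-1],None,fx=k,fy=k,interpolation=cv2.INTER_CUBIC)
cv2.imwrite('pics/t6.png',np.vstack([f(d['side'],(230,105,330,155),6),f(d['scene'],(230,125,330,175),6)]))"
```

```text
(no output)
```

View pics/t6.png

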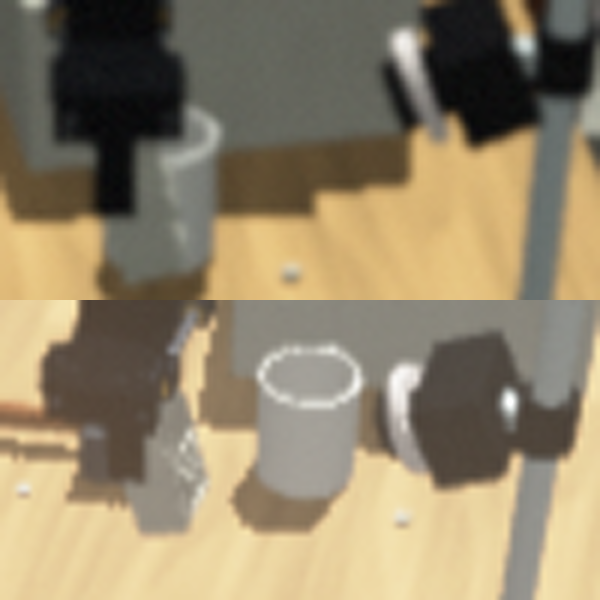

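```bash
python3 - <<'E'
from h import *
import pickle
d=pickle.load(open("c6.pkl","rb"));g=np.array([554,152.1,245.6])
for phi in(15,25,33):
    a=np.radians(phi);y=np.radians(-2);X=np.array([np.cos(a)*np.cos(y),np.cos(a)*np.sin(y),np.sin(a)]);Y=np.array([-np.sin(y),np.cos(y),0]);Z=np.cross(X,Y)
    W=lambda x,yy,z:g+X*x+Y*yy+Z*(z-66)
    for nm,p in[("bot -x-y",W(-17,-27,0)),("bot +x-y",W(17,-27,0)),("bot +x+y",W(17,27,0)),("top +x-y",W(17,-27,80)),("top +x+y",W(17,27,80)),("ros",W(22,0,40))]:
        s=proj(d["side"],p);c=proj(d["scene"],p)
        print(phi,nm,"side crop",((s-[230,105])*6).round(),"scene crop",((c-[230,125])*6+[0,300]).round())
print(tri(d["scene"],(261.2,152.5),d["side"],(259,139)))
E
```

```text
15 bot -x-y side crop [109. 286.] scene crop [131. 535.]
15 bot +x-y side crop [167. 272.] scene crop [179. 534.]
15 bot +x+y side crop [160. 222.] scene crop [202. 484.]
15 top +x-y side crop [131. 155.] scene crop [148. 433.]
15 top +x+y side crop [126. 107.] scene crop [172. 383.]
15 ros side crop [155. 187.] scene crop [183. 459.]
25 bot -x-y side crop [130. 284.] scene crop [148. 537.]
25 bot +x-y side crop [184. 262.] scene crop [194. 529.]
25 bot +x+y side crop [177. 212.] scene crop [216. 479.]
25 top +x-y side crop [125. 152.] scene crop [143. 429.]
25 top +x+y side crop [120. 104.] scene crop [167. 380.]
25 ros side crop [160. 179.] scene crop [187. 453.]
33 bot -x-y side crop [146. 280.] scene crop [161. 537.]
33 bot +x-y side crop [196. 251.] scene crop [204. 523.]
33 bot +x+y side crop [189. 202.] scene crop [226. 473.]
33 top +x-y side crop [120. 150.] scene crop [138. 427.]
33 top +x+y side crop [115. 102.] scene crop [163. 378.]
33 ros side crop [163. 172.] scene crop [190. 448.]
(array([589.53390198, 136.9263138 , 227.9996263 ]), np.float64(8.887859452736253))
```

```bash
python3 - <<'E'
from h import *
import pickle
d=pickle.load(open("c6.pkl","rb"))
for n,b in(("scene",(245,137,268,168)),("side",(242,138,268,158))):
    im=cv2.resize(d[n]["img"][b[1]:b[3],b[0]:b[2]],None,fx=8,fy=8,interpolation=cv2.INTER_CUBIC).astype(int)
    m=((im.max(2)-im.min(2)<30)&(im.max(2)>75)).astype(np.uint8)
    k,_,_=0,0,0
    cs,_=cv2.findContours(cv2.morphologyEx(m,cv2.MORPH_OPEN,np.ones((5,5))),0,2);c=max(cs,key=cv2.contourArea)
    off=np.array({"scene":(230,125),"side":(230,105)}[n]);sh=np.array({"scene":(0,300),"side":(0,0)}[n])
    p=cv2.approxPolyDP(c,4,True)[:,0]
    print(n,(((p+.5)/8-.5+b[:2]-off)*6+sh).round().tolist())
    print(cv2.resize(m*9,None,fx=.25,fy=.25,interpolation=0).shape)
    for r in m[4::8,4::8]:print("".join(".#"[v] for v in r))
E
```

```text
scene [[87.0, 369.0], [87.0, 474.0], [95.0, 478.0], [113.0, 474.0], [130.0, 498.0], [141.0, 526.0], [179.0, 525.0], [199.0, 492.0], [203.0, 477.0], [180.0, 396.0], [173.0, 384.0], [174.0, 369.0]]
(62, 46)
##############.........
############.#.........
############.#.........
############.##........
################.......
################.......
################.......
################.......
#################......
#################......
#################......
####.#.##########......
###...############.....
####..#.##########.....
###...#.##########.....
###..#..###########....
####..#############....
###################....
.....##############....
......#############....
......#############....
.......###########.....
.......##########......
........#########......
........########.......
........########.......
.......................
.......................
.......................
.......................
.......................
side [[102.0, 216.0], [105.0, 255.0], [120.0, 279.0], [128.0, 282.0], [189.0, 271.0], [204.0, 258.0], [207.0, 223.0], [216.0, 205.0], [216.0, 195.0], [134.0, 195.0], [131.0, 214.0]]
(40, 52)
...........#############..
...........#############..
...........#############..
.....##################...
......#################...
......#################...
......#################...
......#################...
......#################...
......#################...
......################....
.......##############.....
........############......
........#######...........
..........#...............
..........................
..........................
..........................
..........................
..........................
```

```bash
python3 - <<'E'
from h import *
import pickle
for f in("c5","c6"):
    c=pickle.load(open(f+".pkl","rb"))["wrist"];im=c["img"].astype(int)
    print(f,[(r,im[r,250:268].mean(0).round().astype(int).tolist()) for r in range(212,240)])
    for r in(220,224,228,236,240,244,248):print(r,im[r,200:320].sum(1)[::2].tolist())
c=pickle.load(open("c6.pkl","rb"))["wrist"];save(c,"w6",(190,190,330,310),5.5)
E
```

```text
c5 [(212, [231, 197, 136]), (213, [228, 192, 133]), (214, [221, 184, 126]), (215, [219, 183, 125]), (216, [213, 178, 122]), (217, [135, 118, 93]), (218, [90, 89, 81]), (219, [86, 87, 80]), (220, [86, 87, 80]), (221, [86, 87, 81]), (222, [86, 87, 81]), (223, [86, 86, 80]), (224, [86, 86, 80]), (225, [86, 87, 80]), (226, [87, 88, 81]), (227, [88, 88, 82]), (228, [88, 88, 82]), (229, [88, 88, 82]), (230, [88, 88, 82]), (231, [88, 88, 82]), (232, [89, 90, 83]), (233, [100, 101, 93]), (234, [108, 109, 101]), (235, [112, 113, 105]), (236, [114, 115, 106]), (237, [115, 115, 106]), (238, [115, 115, 106]), (239, [114, 115, 106])]
220 [519, 515, 490, 138, 31, 34, 49, 177, 494, 498, 484, 337, 258, 252, 253, 256, 255, 257, 254, 254, 256, 252, 252, 257, 256, 257, 249, 249, 252, 252, 252, 254, 252, 253, 253, 256, 254, 254, 256, 256, 257, 251, 254, 253, 257, 254, 254, 258, 397, 509, 435, 427, 102, 40, 21, 29, 111, 381, 392, 391]
224 [259, 47, 26, 26, 29, 40, 41, 153, 511, 327, 250, 247, 250, 250, 245, 247, 249, 251, 248, 246, 250, 249, 251, 252, 251, 250, 251, 250, 253, 251, 250, 252, 253, 254, 254
[... 3594 characters left out ...]
 293, 296, 294, 295, 295, 290, 289, 291, 294, 293, 289, 294, 290, 290, 295, 295, 293, 269, 60, 34, 25, 19]
244 [15, 35, 40, 94, 290, 303, 300, 302, 302, 346, 660, 666, 665, 666, 665, 668, 666, 667, 669, 665, 649, 318, 296, 297, 298, 298, 299, 300, 298, 299, 293, 294, 298, 291, 291, 291, 290, 294, 292, 295, 295, 292, 292, 294, 291, 294, 292, 291, 294, 293, 289, 295, 295, 291, 291, 271, 61, 39, 41, 27]
248 [36, 33, 32, 94, 289, 301, 304, 301, 301, 302, 592, 666, 669, 666, 665, 666, 665, 666, 666, 668, 659, 430, 296, 300, 295, 299, 298, 298, 292, 292, 292, 293, 293, 292, 292, 294, 295, 294, 296, 291, 297, 296, 296, 293, 298, 293, 292, 294, 292, 290, 295, 293, 291, 292, 292, 270, 63, 37, 36, 34]
```

View pics/w6.png

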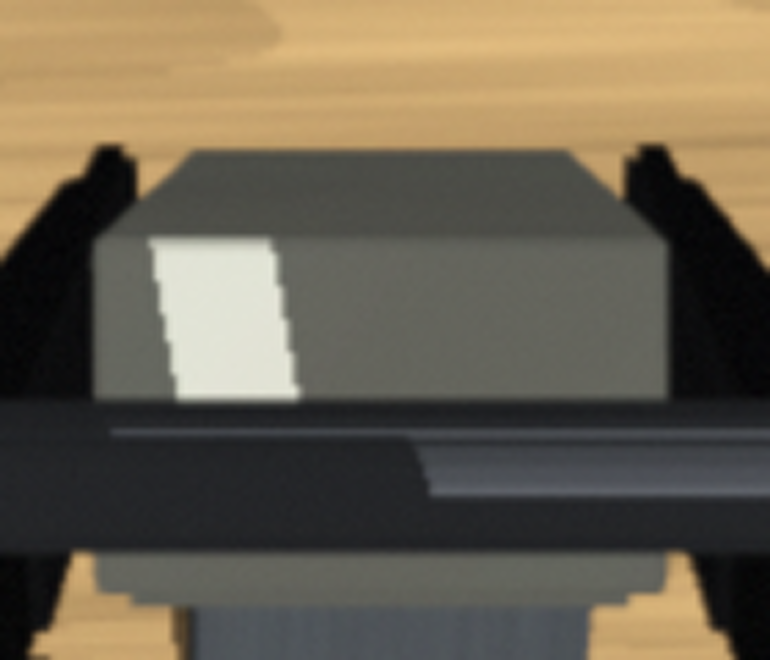

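```bash
python3 - <<'E'
from h import *
import pickle
from scipy.optimize import brentq
c=pickle.load(open("c6.pkl","rb"))["wrist"]
def pt(u0,u1,v,dep=None):
    o,d=cast(c,(u0+u1)/2,v);fz=np.array(c["T"])[:3,2];dep=dep or c["fx"]*54/(u1-u0);return o+d*dep/(d@fz)
t=pt(206.9,311.5,233.3);b=pt(224.5,293.3,217.3)
f=lambda D:np.linalg.norm(pt(224.5,293.3,217.3,D)-t)-80
b2=pt(224.5,293.3,217.3,brentq(f,180,300))
s=state();print(s["eef_pos"])
for B in(b,b2):
    v=t-B;print(t.round(1),B.round(1),np.linalg.norm(v),"tilt",np.degrees(np.arctan2(-v[0],v[2])))
for D in(150,157):
    tt=pt(206.9,311.5,233.3,D);B=pt(224.5,293.3,217.3,brentq(lambda q:np.linalg.norm(pt(224.5,293.3,217.3,q)-tt)-80,180,300));v=tt-B;print(D,np.degrees(np.arctan2(-v[0],v[2])),tt,B)
E
```

```text
[553.8802292  152.30908406 240.1548864 ]
[542.  153.  255.5] [561.9 152.2 178.2] 79.8043141257224 tilt 14.500332529295195
[542.  153.  255.5] [562.  152.2 178. ] 79.99999999999999 tilt 14.514859828522725
150 14.644346100219 [540.60415145 153.00634948 258.5578094 ] [560.82875531 152.26939336 181.15999099]
157 14.373913356991423 [543.41964041 152.9284869  252.07115728] [563.27871788 152.19623679 174.57870054]
```

```bash
python3 -m handwheel '[{"hand":0,"x":-0.004,"y":-0.02,"z":0.01,"spin":-0.1},{"hand":0,"x":-0.01,"y":-0.05,"z":0.02,"spin":-0.4},{"hand":0,"x":-0.015,"y":-0.08,"z":0.02,"spin":-0.7},{"hand":0,"x":-0.02,"y":-0.11,"z":0.02,"spin":-1},{"hand":0,"x":-0.025,"y":-0.14,"z":0.02,"spin":-1.3},{"hand":0,"x":-0.03,"y":-0.17,"z":0.02,"spin":-1.6},{"hand":0,"x":-0.035,"y":-0.2,"z":0.02,"spin":-1.8},{"hand":0,"x":-0.04,"y":-0.23,"z":0.02,"spin":-2},{"hand":0,"x":-0.045,"y":-0.26,"z":0.02,"spin":-2.1},{"hand":0,"x":-0.05,"y":-0.29,"z":0.02,"spin":-2.1},{"hand":0,"x":-0.055,"y":-0.32,"z":0.02,"spin":-2.1},{"hand":0,"x":-0.06,"y":-0.345,"z":0.01,"spin":-2.1},{"hand":0,"x":-0.064,"y":-0.3555,"z":-0.01,"spin":-2.1},{"hand":0,"x":-0.064,"y":-0.3555,"z":-0.04,"spin":-2.1},{"hand":0,"x":-0.064,"y":-0.3555,"z":-0.07,"spin":-2.1},{"hand":0,"x":-0.064,"y":-0.3555,"z":-0.088,"spin":-2.1},{"hand":0,"x":-0.064,"y":-0.3555,"z":-0.093,"spin":-2.1},{"hand":0,"x":-0.064,"y":-0.3555,"z":-0.093,"spin":-2.1},{"hand":0,"x":-0.064,"y":-0.3555,"z":-0.093,"spin":-2.1}]'
python3 -m handwheel '[{"hand":0,"x":-0.006,"y":0.0013,"z":0,"spin":0},{"hand":0,"x":-0.011,"y":0.0024,"z":0,"spin":0},{"hand":0,"x":-0.014,"y":0.003,"z":0,"spin":0},{"hand":0,"x":-0.017,"y":0.0037,"z":0,"spin":0},{"hand":0,"x":-0.020,"y":0.0044,"z":0,"spin":0},{"hand":0,"x":-0.023,"y":0.005,"z":0,"spin":0},{"hand":0,"x":-0.0265,"y":0.0058,"z":0,"spin":0},{"hand":0,"x":-0.0265,"y":0.0058,"z":0,"spin":0},{"hand":0,"x":-0.0265,"y":0.0058,"z":0,"spin":0}]'
cat > tilt.py <<'E'
from h import *
from scipy.optimize import brentq
c=read_camera("wrist");im=c["img"].astype(int)
g=im[:,252:266].mean(1);sat=g.max(1)-g.min(1);s=g.sum(1)
print([(r,int(s[r]),int(sat[r])) for r in range(200,250,1)])
E
python3 tilt.py
```

```text
t: 15.0
eef_pos: [490.1, -203.0, 147.6]
tcp_rot: [3.141, 0.0, 1.355]
ft_force: [-0.6, 0.1, -2.6]
opening: 0.565
t: 15.75
eef_pos: [464.6, -197.5, 148.1]
tcp_rot: [3.136, 0.001, 1.354]
ft_force: [6.9, -1.8, -2.1]
opening: 0.568
[(200, 178, 40), (201, 182, 40), (202, 181, 41), (203, 179, 40), (204, 177, 40), (205, 180, 40), (206, 183, 41), (207, 183, 41), (208, 178, 40), (209, 173, 39), (210, 173, 38), (211, 174, 39), (212, 173, 39), (213, 169, 38), (214, 163, 36), (215, 160, 35), (216, 164, 36), (217, 168, 37), (218, 170, 38), (219, 170, 38), (220, 169, 37), (221, 170, 38), (222, 176, 39), (223, 183, 40), (224, 185, 42), (225, 182, 41), (226, 179, 40), (227, 177, 40), (228, 178, 40), (229, 175, 40), (230, 179, 40), (231, 183, 41), (232, 190, 43), (233, 198, 45), (234, 203, 42), (235, 234, 20), (236, 262, 8), (237, 301, 8), (238, 323, 8), (239, 332, 8), (240, 334, 8), (241, 334, 8), (242, 334, 8), (243, 333, 9), (244, 333, 8), (245, 334, 8), (246, 333, 8), (247, 332, 8), (248, 332, 8), (249, 332, 8)]
```

```bash
python3 -m handwheel '[{"hand":0,"x":0.004,"y":0,"z":0.012,"spin":0},{"hand":0,"x":0.012,"y":0,"z":0.035,"spin":0},{"hand":0,"x":0.02,"y":0.01,"z":0.065,"spin":0},{"hand":0,"x":0.025,"y":0.03,"z":0.09,"spin":0.1},{"hand":0,"x":0.03,"y":0.06,"z":0.105,"spin":0.4},{"hand":0,"x":0.035,"y":0.09,"z":0.11,"spin":0.7},{"hand":0,"x":0.04,"y":0.12,"z":0.11,"spin":1},{"hand":0,"x":0.045,"y":0.15,"z":0.11,"spin":1.3},{"hand":0,"x":0.05,"y":0.18,"z":0.11,"spin":1.6},{"hand":0,"x":0.055,"y":0.21,"z":0.11,"spin":1.8},{"hand":0,"x":0.06,"y":0.24,"z":0.11,"spin":2},{"hand":0,"x":0.065,"y":0.27,"z":0.11,"spin":2.1},{"hand":0,"x":0.07,"y":0.3,"z":0.105,"spin":2.1},{"hand":0,"x":0.075,"y":0.325,"z":0.1,"spin":2.1},{"hand":0,"x":0.079,"y":0.342,"z":0.094,"spin":2.1},{"hand":0,"x":0.079,"y":0.349,"z":0.09,"spin":2.1},{"hand":0,"x":0.079,"y":0.349,"z":0.09,"spin":2.1},{"hand":0,"x":0.079,"y":0.349,"z":0.09,"spin":2.1},{"hand":0,"x":0.079,"y":0.349,"z":0.09,"spin":2.1}]'
cat > meas.py <<'E'
from h import *
import pickle
f=__import__("sys").argv[1]
if f=="new": d={n:read_camera(n) for n in('wrist','side','scene')};pickle.dump(d,open('c7.pkl','wb'))
else: d=pickle.load(open(f,"rb"))
b=(240,137,272,172);im=cv2.resize(d["scene"]["img"][b[1]:b[3],b[0]:b[2]],None,fx=8,fy=8,interpolation=cv2.INTER_CUBIC).astype(int)
m=((im.max(2)-im.min(2)<30)&(im.max(2)>75)).astype(np.uint8)
for r in m[4::8,4::8]:print("".join(".#"[v] for v in r))
cs,_=cv2.findContours(cv2.morphologyEx(m,cv2.MORPH_OPEN,np.ones((5,5))),0,2);c=max(cs,key=cv2.contourArea)
print(((cv2.approxPolyDP(c,4,True)[:,0]+.5)/8-.5+b[:2]).round(1).tolist())
w=d["wrist"]["img"].astype(int)
for c0,c1 in((225,240),(280,295)):
    g=w[:,c0:c1].mean(1).sum(1);print("wrist",[(r,int(g[r])) for r in list(range(230,242))+list(range(286,306))])
for r in(240,246,292,295):
    k=np.where(w[r,190:330].sum(1)>180)[0]+190;print(r,k.min() if len(k) else 0,k.max() if len(k) else 0)
print(state()["eef_pos"])
E
echo OLD; python3 meas.py c6.pkl; echo NEW; python3 meas.py new
```

```text
t: 17.38
eef_pos: [542.0, 151.2, 237.2]
tcp_rot: [3.141, 0.0, 1.537]
ft_force: [-0.2, 0.7, -3.0]
opening: 0.567
OLD
###################..........###
#################.#.............
#################.#.............
#.###############.##............
#..##################...........
##.##################...........
..###################...........
....#################...........
....##################..........
....##################..........
....##################..........
....#####.#.##########..........
....####...############.........
....#####..#.##########.........
....####...#.##########.........
....####..#..###########........
....#####..#############........
.....###################........
..........##############........
...........#############........
...........#############........
............###########.........
............##########..........
.............#########..........
.............########...........
.............########...........
................................
................................
................................
...........................
[... 3077 characters left out ...]
08), (288, 103), (289, 116), (290, 190), (291, 270), (292, 290), (293, 290), (294, 291), (295, 290), (296, 289), (297, 291), (298, 290), (299, 290), (300, 290), (301, 290), (302, 285), (303, 275), (304, 297), (305, 407)]
wrist [(230, 450), (231, 446), (232, 440), (233, 439), (234, 400), (235, 278), (236, 234), (237, 258), (238, 276), (239, 289), (240, 291), (241, 291), (286, 112), (287, 109), (288, 104), (289, 116), (290, 190), (291, 272), (292, 291), (293, 293), (294, 294), (295, 293), (296, 293), (297, 293), (298, 293), (299, 292), (300, 293), (301, 292), (302, 283), (303, 269), (304, 277), (305, 279)]
240 208 309
246 208 309
292 202 315
295 201 316
[542.25850384 151.26380638 237.13939516]
```

```bash
python3 - <<'E'
from h import *
import pickle
from scipy.optimize import brentq
c=pickle.load(open("c7.pkl","rb"))["wrist"];fz=np.array(c["T"])[:3,2]
def pt(v,dep):
    o,d=cast(c,258.8,v);return o+d*dep/(d@fz)
g=np.array([542.3,151.3,242.1])
for w in(102.5,104):
  for vb in(234.2,235):
    D=c["fx"]*54/w;t=pt(237.2,D);B=pt(vb,brentq(lambda q:np.linalg.norm(pt(vb,q)-t)-80,D+30,400));Z=(t-B)/80
    a=np.arctan2(-Z[0],Z[2]);X=np.array([np.cos(a),0,np.sin(a)])
    q=pt(302.5,brentq(lambda q:np.linalg.norm(pt(302.5,q)-t)-34,D-40,D))-t
    Xy=X.copy();Xy[1]=-.035*X[0];r=t+X*(17+22)-Z*40;e=t-g
    print(w,vb,"tilt",np.degrees(a),"tilt by top face",np.degrees(np.arctan2(q[2],q[0])),"top",t.round(1),"grip in tile",(-17-e@X).round(1),(80-e@Z).round(1),"rosette",r.round(1))
E
```

```text
Traceback (most recent call last):
ValueError: f(a) and f(b) must have different signs
```

```bash
python3 - <<'E'
from h import *
import pickle
from scipy.optimize import brentq
d=pickle.load(open("c7.pkl","rb"));c=d["wrist"];fz=np.array(c["T"])[:3,2]
def pt(v,dep):
    o,e=cast(c,258.8,v);return o+e*dep/(e@fz)
g=np.array([542.3,151.3,242.1])
for w in(102.5,104):
  for vb in(234.2,235):
    D=c["fx"]*54/w;t=pt(237.2,D);B=pt(vb,brentq(lambda q:np.linalg.norm(pt(vb,q)-t)-80,D+30,400));Z=(t-B)/80
    a=np.arctan2(-Z[0],Z[2]);X=np.array([np.cos(a),0,np.sin(a)])
    r=t+X*39-Z*40;e=t-g
    print(w,vb,"tilt",np.degrees(a),"top",t.round(1),"grip",(-17-e@X).round(1),(80-e@Z).round(1),"rosette",r.round(1),"proj",proj(d["scene"],r),proj(d["side"],r))
E
```

```text
102.5 234.2 tilt 22.453666589595127 top [533.2 151.8 249.7] grip -11.5 69.5 rosette [584.5 151.3 227.6] proj [261.14698756 151.25052232] [256.52460098 135.77854765]
102.5 235 tilt 22.903530168175443 top [533.2 151.8 249.7] grip -11.6 69.5 rosette [584.7 151.3 228. ] proj [261.19071141 151.17539433] [256.57621193 135.67582603]
104 234.2 tilt 22.46981723593239 top [532.3 151.8 251.8] grip -11.4 67.2 rosette [583.6 151.4 229.7] proj [260.91972609 150.77496018] [256.25956714 135.25490015]
104 235 tilt 22.915368393612802 top [532.3 151.8 251.8] grip -11.5 67.2 rosette [583.8 151.4 230.1] proj [260.96299288 150.70035878] [256.31065861 135.15298141]
```

```bash
python3 - <<'E'
from h import *
import pickle
w=pickle.load(open("c5.pkl","rb"))["wrist"];d=pickle.load(open("c7.pkl","rb"));S,D=d["scene"],d["side"]
pw,ps,pd=(599/1.5,286/1.5),(299.3,144.7),(299.8,119.2)
print(tri(S,ps,D,pd),tri(w,pw,D,pd),tri(w,pw,S,ps))
A=np.zeros((3,3));b=np.zeros(3)
for c,p,W in((w,pw,16),(S,ps,1),(D,pd,1.3)):
    o,e=cast(c,*p);M=W*(np.eye(3)-np.outer(e,e));A+=M;b+=M@o
r=np.linalg.solve(A,b);print("ring",r,[proj(c,r)-p for c,p in((w,pw),(S,ps),(D,pd))])
for off in(8,12):
    x=np.array([np.cos(np.radians(25)),-.03,np.sin(np.radians(25))]);print("focus",r-x*(140+off))
E
```

```text
(array([728.42601286, 145.20899503, 289.21993461]), np.float64(1.2212030655025623)) (array([729.20985218, 154.12163501, 283.26730375]), np.float64(3.0893696960605803)) (array([727.39396683, 153.80693469, 283.61085353]), np.float64(0.21763550663137746))
ring [727.79409368 154.00287322 283.32673394] [array([-0.01768613,  0.21454184]), array([0.13752403, 0.03387664]), array([-0.85674404,  0.12588915])]
focus [593.6605412  158.44287322 220.7792312 ]
focus [590.03531005 158.56287322 219.08875816]
```

```bash
python3 - <<'E'
from h import *
import pickle
w=pickle.load(open("c5.pkl","rb"))["wrist"];d=pickle.load(open("c7.pkl","rb"))
def show(c,b,th):
    im=c["img"][b[1]:b[3],b[0]:b[2]].astype(int);m=(im.min(2)>th)&(im.max(2)-im.min(2)<30);k=im.max(2)<60
    for i,r in enumerate(m):print(b[1]+i,"".join("W" if v else "k" if k[i,j] else "." for j,v in enumerate(r)))
show(w,(340,165,470,262),150)
show(d["side"],(288,105,325,132),110)
show(d["scene"],(288,130,325,160),150)
E
```

```text
165 ..................................................................................................................................
166 ..................................................................................................................................
167 ..................................................................................................................................
168 ..................................................................................................................................
169 ..................................................................................................................................
170 ..................................................................................................................................
171 ....................................................kkkkkkkkkkkkkkkkkkkkkkkkkk....................................................
172 .............................................kkkkkkkkkkkkkkkkkkkkkkkkkkkkkkkkkkk..................................................
173 ................
[... 13688 characters left out ...]
W................WW.........
144 .......WWW...........................
145 .......WWW...........................
146 ........WW...........................
147 ........WW...........................
148 .........W...........................
149 .........W...........................
150 .....................................
151 .....................................
152 .....................................
153 .....................................
154 .....................................
155 .....................................
156 .....................................
157 .....................................
158 .....................................
159 .....................................
```

```bash
python3 -m handwheel '[{"hand":0,"x":0,"y":0,"z":0.02,"spin":0},{"hand":0,"x":0,"y":0,"z":0.055,"spin":0},{"hand":0,"x":0,"y":0,"z":0.09,"spin":0},{"hand":0,"x":0,"y":0,"z":0.125,"spin":0},{"hand":0,"x":0,"y":0,"z":0.16,"spin":0},{"hand":0,"x":0,"y":0,"z":0.195,"spin":0},{"hand":0,"x":0,"y":0,"z":0.23,"spin":0},{"hand":0,"x":0.0,"y":0,"z":0.265,"spin":0},{"hand":0,"x":0.03,"y":0,"z":0.295,"spin":0},{"hand":0,"x":0.06,"y":0,"z":0.315,"spin":0},{"hand":0,"x":0.09,"y":0,"z":0.323,"spin":0},{"hand":0,"x":0.12,"y":0,"z":0.323,"spin":0},{"hand":0,"x":0.15,"y":0,"z":0.323,"spin":0},{"hand":0,"x":0.165,"y":0,"z":0.323,"spin":0},{"hand":0,"x":0.175,"y":0,"z":0.323,"spin":0},{"hand":0,"x":0.175,"y":0,"z":0.323,"spin":0},{"hand":0,"x":0.175,"y":0,"z":0.323,"spin":0}]'
python3 - <<'E'
from h import *
import pickle
c=read_camera("wrist");pickle.dump(c,open("w8.pkl","wb"))
print(np.array(c["T"])[:3,3],proj(c,(725,147,296)))
b=(215,130,325,215);im=c["img"][b[1]:b[3],b[0]:b[2]].astype(int);m=(im.min(2)>120)&(im.max(2)-im.min(2)<30);k=im.max(2)<60
for i,r in enumerate(m):print(b[1]+i,"".join("W" if v else "k" if k[i,j] else "." for j,v in enumerate(r)))
E
```

```text
t: 18.95
eef_pos: [717.6, 151.5, 558.8]
tcp_rot: [-3.14, 0.0, 1.537]
ft_force: [-0.4, 0.2, -3.5]
opening: 0.567
[644.23906137 154.20408969 715.95758057] [255.53939328 168.62393764]
130 ..............................................................................................................
131 ..............................................................................................................
132 ..............................................................................................................
133 ..............................................................................................................
134 ..............................................................................................................
135 ..............................................................................................................
136 ..............................................................................................................
137 ..............................................................................................................
[... 8155 characters left out ...]
..........
209 ..........................kkkkkkkkkkWWWWWWWWWWWW.kkkkkkkkkkkkkkkkkkk..........................................
210 ..................................kkWWWWWWWWWWWW.kk..........kkk..............................................
211 ..................................kkWWWWWWWWWWWW.k............................................................
212 .................................kkkWWWWWWWWWWWW.kk...........................................................
213 ................................kkkk.WWWWWWWWWWW.kk...........................................................
214 ................................kkkkkkkkkkk..WW.kkkk..........................................................
```

```bash
python3 - <<'E'
from h import *
import pickle
w=pickle.load(open("c5.pkl","rb"))["wrist"];c=pickle.load(open("w8.pkl","rb"));d=pickle.load(open("c7.pkl","rb"))
print("barrel",tri(w,(396.5,175),c,(258,157.8)))
print("ring",tri(w,(399.5,190.5),c,(257,167.5)))
# box front-top edge: right corners
print("box right corner",tri(w,(455,203.5),c,(283,176.5)),"box left",tri(w,(348,210.5),c,(229,175.5)))
for n,p in(("side",(300,118.3)),("scene",(299.3,144.6))):print(n,tri(c,(257,167.5),d[n],p))
E
```

```text
barrel (array([711.91476202, 150.87719792, 282.52804817]), np.float64(0.6702873553639161))
ring (array([723.96794205, 149.08626895, 294.12605108]), np.float64(0.37080465141695934))
box right corner (array([732.06448042, 184.73483627, 318.42746519]), np.float64(1.5432318101359035)) box left (array([739.72522849, 105.7917479 , 285.63554873]), np.float64(7.624171589124819))
side (array([727.31403627, 148.76903641, 289.66262657]), np.float64(5.317248959217443))
scene (array([726.4512599 , 149.34034929, 286.83229861]), np.float64(2.6097017487310916))
```

```bash
python3 -m handwheel '[{"hand":0,"x":-0.02,"y":0,"z":0,"spin":0},{"hand":0,"x":-0.05,"y":0,"z":0,"spin":0},{"hand":0,"x":-0.08,"y":0,"z":0,"spin":0},{"hand":0,"x":-0.11,"y":0,"z":-0.01,"spin":0},{"hand":0,"x":-0.14,"y":0.002,"z":-0.03,"spin":0},{"hand":0,"x":-0.165,"y":0.004,"z":-0.06,"spin":-0.2},{"hand":0,"x":-0.172,"y":0.004,"z":-0.09,"spin":-0.2},{"hand":0,"x":-0.172,"y":0.004,"z":-0.12,"spin":-0.2},{"hand":0,"x":-0.172,"y":0.004,"z":-0.15,"spin":-0.2},{"hand":0,"x":-0.172,"y":0.004,"z":-0.18,"spin":-0.2},{"hand":0,"x":-0.172,"y":0.004,"z":-0.21,"spin":-0.2},{"hand":0,"x":-0.172,"y":0.004,"z":-0.24,"spin":-0.2},{"hand":0,"x":-0.172,"y":0.004,"z":-0.27,"spin":-0.2},{"hand":0,"x":-0.172,"y":0.004,"z":-0.295,"spin":-0.2},{"hand":0,"x":-0.172,"y":0.004,"z":-0.312,"spin":-0.2},{"hand":0,"x":-0.172,"y":0.004,"z":-0.321,"spin":-0.2},{"hand":0,"x":-0.172,"y":0.004,"z":-0.325,"spin":-0.2},{"hand":0,"x":-0.172,"y":0.004,"z":-0.325,"spin":-0.2},{"hand":0,"x":-0.172,"y":0.004,"z":-0.325,"spin":-0.2},{"hand":0,"x":-0.172,"y":0.004,"z":-0.325,"spin":-0.2}]'
python3 -m handwheel '[{"hand":0,"x":0,"y":0,"z":0,"spin":0},{"hand":0,"x":0,"y":0,"z":0,"spin":0},{"hand":0,"x":0,"y":0,"z":0,"spin":0}]'
python3 meas.py new | tail -9; python3 - <<'E'
from h import *
import pickle
d=pickle.load(open("c7.pkl","rb"))
save(d["side"],"fin",(190,90,330,290),3)
print(state()["qvel"],state()["t"])
E
```

```text
t: 20.67
eef_pos: [545.5, 156.3, 236.1]
tcp_rot: [3.139, -0.001, 1.521]
ft_force: [-0.3, 0.1, -2.8]
opening: 0.566
t: 20.92
eef_pos: [545.3, 156.2, 235.1]
tcp_rot: [3.141, -0.0, 1.52]
ft_force: [-0.3, -0.4, -3.8]
opening: 0.564
................................
[[239.6, 136.6], [239.6, 142.6], [240.6, 143.1], [240.4, 143.9], [243.2, 144.8], [243.8, 153.8], [246.6, 154.2], [245.8, 151.1], [246.3, 146.8], [246.9, 150.2], [249.3, 151.3], [250.1, 153.8], [249.4, 154.9], [252.8, 159.4], [254.1, 162.6], [260.9, 162.2], [264.9, 153.9], [261.3, 146.9], [261.2, 145.1], [256.9, 138.7], [256.7, 136.6]]
wrist [(230, 468), (231, 466), (232, 451), (233, 431), (234, 381), (235, 271), (236, 270), (237, 418), (238, 505), (239, 571), (240, 582), (241, 583), (286, 111), (287, 108), (288, 104), (289, 115), (290, 189), (291, 271), (292, 289), (293, 291), (294, 290), (295, 290), (296, 291), (297, 290), (298, 290), (299, 291), (300, 290), (301, 289), (302, 284), (303, 270), (304, 275), (305, 279)]
wrist [(230, 441), (231, 444), (232, 447), (233, 436), (234, 386), (235, 271), (236, 234), (237, 257), (238, 278), (239, 288), (240, 291), (241, 291), (286, 111), (287, 108), (288, 104), (289, 115), (290, 189), (291, 272), (292, 291), (293, 293), (294, 293), (295, 293), (296, 292), (297, 291), (298, 293), (299, 293), (300, 293), (301, 293), (302, 283), (303, 269), (304, 276), (305, 278)]
240 208 309
246 208 309
292 203 315
295 201 316
[545.22245962 156.1793222  234.75591106]
[ 5.98158362e-06  9.83630197e-04  1.53138809e-03 -3.25887983e-04
 -4.16298493e-04 -5.97661380e-04] 21.0667
```

```bash
python3 -c "
from cell import job_done,state
print(job_done(),state()['t'],state()['opening'])"
```

```text
the job is handed in; nothing more can be done
the job is handed in; nothing more can be done
```

The job is handed in at about 21 s of the 64 s allowed, with the tile held still in front of the inspection camera. No verdict was reported.

**What I did:**
- I folded both flaps back and lifted out the far tile. I picked it by its 54 x 34 mm top and the relief visible on its +x face.
- The hand can only shift and spin, so I leaned the tile by pivoting it in the grip against the inside of the carton's near wall. The first push gave only 14.5°, so I went back and pushed a second time.

**Last checks:**

| Check | Result | Wanted |
|---|---|---|
| Lean of the tile | about 22.7° (edge rows unchanged in the final wrist picture) | 25° |
| Turn of the tile about vertical | about −3° | camera about −2° to −3° |
| Rosette position (mm) | about (587, 155, 227) | focus estimate (587, 155, 227) |
| Tile and arm | opening steady at 54 mm, arm at rest | held at rest |

**What disagreed or is unconfirmed:**
- **Lens height:** estimates of the ring light's height ran from 283 to 310 mm. I used about 291 mm, from two wrist pictures roughly backed by the side and scene cameras. If that is off, the rosette could be up to about 10–15 mm from the focus.
- **Grip:** the tile slid in the pads while it pivoted, so it is held about 11 mm off its middle line.
- **Last picture:** the final overview was refused by the viewing limit. The last pictures of the carton showed both flaps folded back and the plain block upright in it, but they were taken before the second push.

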